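Show the glass disc stopper to the inspection camera

TASK

Pull the glass stopper with the flat round disc head out of the wooden block and hold it in the air in front of the inspection camera so that its stem points straight down into the lens along the camera's axis, centred on the lens, with the tip of the stem 60 mm from the front glass. Finish holding it there, still and in the grip: do not put it down or let go. Leave the other two stoppers standing in the block, do not touch the camera, and do not disturb the goblet, the ring mandrel or the graphite paddle.

Things in the scene. Friction and masses are not known exactly. Their poses are not given: they have to be found in the camera images.
- block: fixed wooden block, 70 x 250 x 45 mm high (x, y, z), three 20 mm through holes in a row along its y, 85 mm apart (at y = -85, 0, +85 mm). Origin: centre of the underside. Position and yaw vary.
- disc_head (a point): centre of the head of the stopper to show: green glass, 98 mm long, upright in one of the three holes (which one varies). The head is a flat upright disc 46 mm across, 14 mm thick, its centre 82 mm above the table at the start. z runs from stem tip up to head, x is square to the disc's flat faces. Below the disc: an 8 mm neck 14 mm across, then the collar.
- disc_tip (a point): the end of that stopper's stem, on its axis, 75 mm below the disc's centre; axes as disc_head. The stem hangs loosely 38 mm into its hole (13 mm across at the tip, 16 mm below the collar); the collar, 30 mm across and 6 mm thick, rests on the block's top.
- disc: the same stopper as a whole, about 90 g; origin and axes as disc_tip.
- ball: another green glass stopper in the block, with a ball head 32 mm across; stays. Origin at the tip of its stem, z up; 84 mm long.
- drop: another green glass stopper in the block, with a pointed teardrop head 34 mm across; stays. Origin at the tip of its stem, z up; 98 mm long.
- stand: fixed stand of the inspection camera: base plate 150 x 110 x 12 mm with two uprights 110 mm high. Origin on the table below the lens; the camera looks up and along the stand's -x. Position and yaw vary.
- lens: the camera head on that stand: a black barrel 42 mm across with a ring 50 mm across, and a grey housing behind it. Origin: centre of the lens's front glass, 130 mm above the table. z = optical axis, pointing out of the lens (up and towards the robot's side, leaning 35 degrees from vertical).
- focus (a point): point on the optical axis 60 mm in front of the lens's front glass, where the tip of the stem belongs; axes as lens. With the stem pointing into the lens, the stopper's z is parallel to the lens's z.
- goblet: loose amber stem glass, 66 mm across, 115 mm high, bystander; origin at the underside.
- mandrel: loose steel ring mandrel, a tapered rod on a stone foot 100 mm across, 198 mm high, bystander; origin at the underside.
- paddle: loose graphite paddle lying flat: 90 x 60 x 12 mm plate towards its +x with a 110 mm wooden handle towards its -x, about 20 mm high, bystander; origin below the joint of plate and handle.
Things that resemble listed ones, but are neither listed nor needed, are in the scene too. What is shaped like the ball but pink is not meant.

How it is judged:
By the outcome, as a careful person would: the job done as asked, in the order asked, and still so for the second after the job is handed in, while the arm keeps its last pose, push and grip.
It also fails if it takes over 38 s, if anything falls off the work surface, if the arm or the gripper's body presses on something with over 40 N, if the wrist force passes 120 N, or if a joint passes its speed limit or range.

ROBOT

A 7-joint arm with a two-finger parallel gripper is mounted at the origin on the work surface. World frame = base frame: x ahead of the robot, y to its left, z up, the work surface at z = 0. Lengths are in m, angles in rad, forces in N, time in s.
With the tool pointing down it reaches from about 0.425 to 0.925 m from the base axis. Payload 6.8 kg.
Tool frame: the origin (TCP) lies on the centre line of the jaws, within the pads' length; the fingertips stand 8 mm ahead of it and the grasp point (between the pads) lies 11 mm behind it (bot.tips_ahead is the distance from the TCP to the fingertips, in m); z points along the fingers, y is the line along which they close (so a half turn about z gives the same grasp; the last joint's range is limited). The gripper opens to 85 mm and grips with 20 to 120 N. Pads are 22 mm wide; open, the fingers measure 114 mm over their backs; the gripper's body (76 mm by 85 mm) begins 54 mm behind the grasp point. The pads swing forward as they close: fully open they stand 13 mm farther back than shut.
Start: joints at [-1.258, 0.477, 0.022, 1.555, -0.011, 1.109, -0.083], TCP at [0.276, 0.616, 0.239] pointing down, gripper open.
Joint ranges: [-2.96, 2.96], [-0.34, 2.1], [-1.41, 1.46], [0.24, 2.44], [-1.37, 4.51], [0.17, 1.92], [-2.96, 2.96]. Speed limits (rad/s): [2.39, 2.39, 3.14, 3.14, 3.14, 3.14, 3.14].

INTERFACE

Orientations are given as a unit quaternion [w, x, y, z].
In Python, from station import bot gives the robot as it stands.
- The arm moves only by the tool send_rows, never from a script. Its argument "deltas" is text: rows parted by semicolons, each of 4 numbers parted by spaces: the shift along the tool's x, y, z in m, then the turn about the tool's z in degrees. In form: x y z spin; .... A call has 1 to 5 rows; each row is the pose to reach, as a shift and turn from the pose commanded when the call began, along the tool's axes at that moment; what a row does not reach only later rows make up. A row lasts 1/10 s, in which the tool goes at most 50 mm and 8.59 degrees, less where a joint would pass 70% of its speed; a pose out of reach is approached as far as the arm can. A call with a gripper value outside its range is refused whole. "claw" is the opening, from 0 (shut) to 1 (fully open), set as the call begins (left out, the last holds). The fingers move at their own pace and stop on an object; "force" is the grip in N (left out, the last holds). Time passes only in rows, so rows that repeat a pose let the fingers close. It gives the time, the measured TCP pose, the force, the opening and the grip force at its end, in the units of the state.
- bot.get_obs(): the state, without advancing time (a new reading comes with each control period).
- bot.read_camera(name): name is "scene" or "top" or "wrist"; returns a dict with "img" (400x640x3 uint8, red, green, blue), "depth" (400x640 float32, m along the optical axis (not along the pixel's ray), 0 where there is no reading), "fx", "fy", "cx", "cy" (pixels), "camera_from_world" (4x4, takes a point from world to camera coordinates). Camera axes: x right, y up, looking along -z (the intrinsics and any distortion apply to the point x, -y, -z); pixel columns grow to the right and rows downward; lengths in m; the calibration is good to about 2 mm. A picture is of the moment at which its call begins.
- bot.hand_in(): hands the job in; it is judged then, once.
Trained networks look in a picture, given as the dict that the camera call returned (one of the last four; its "shot" number tells which), for a name from the list of things; names that differ only in an ending like _2 or _b are one class to them, and where a whole thing is asked for, a point or a joint stands for the part that bears it (a point fixed in the world has none). Each returns a list of dicts, best first, with "confidence" (0 to 1); they miss things now and then, are a little off and sometimes report something else, mostly with a low value. They report only what shows in the picture. A call takes as long as a camera call. They do not tell look-alikes from the thing itself.
- bot.masks_of(picture, query): "mask" (400x640 bool, what is visible of it).
- bot.landmark_of(picture, query): "xyz" ([x, y, z] in m, in world coordinates, good to about 4 mm: a listed point, or the origin of a listed thing).
The state is a dict: "t": time; "q": joint angles; "joint_vel": joint speeds; "joint_torque": joint torques, N m; "eef_pos": TCP position; "tool_rot": TCP orientation; "contact_force": force on the tool from outside, world axes, zero at the start; "torque": the same for the moment, N m; "gripper_width": opening from 0.0 (shut) to 1.0 (fully open); "grasp_force": force on a finger pad.
Only numpy, scipy, OpenCV 4.12 (cv2) and the standard library are available. Lean on these libraries where they do the work, as an engineer would, in place of code of your own. Each camera call takes 0.05 s, during which the arm holds its last target. There are 200 camera calls.

## Working session

There is one attempt and no reset: what is moved stays moved. The work goes in short steps, Python scripts to look and compute and a tool call to move; the robot and the scene stay as the last step left them, time stands still between calls to the robot, and variables do not carry over. Pictures are saved under pics/ and viewed, at most 10 in all, crops included, and the job is handed in when it is done.

Besides the shell and the picture viewer there is one more tool, called after "Call:" as name(argument=value, ...) on one line, values as JSON. send_rows: Moves the arm, as the interface text tells. Its arguments: {"type":"object","properties":{"deltas":{"type":"string"},"claw":{"type":"number"},"force":{"type":"number"}},"required":["deltas"]}

```bash
mkdir -p pics; ls
cat > h.py <<'E'
import numpy as np, cv2
from station import bot
def save(p,n,crop=None,s=1):
    im=p["img"][:,:,::-1]
    if crop: im=im[crop[1]:crop[3],crop[0]:crop[2]]
    im=cv2.resize(im,None,fx=s,fy=s,interpolation=cv2.INTER_CUBIC); cv2.imwrite("pics/"+n,im)
def px(p,X):
    c=p["camera_from_world"]@np.append(X,1); c=c[:3]
    return np.array([p["cx"]+p["fx"]*c[0]/-c[2], p["cy"]-p["fy"]*c[1]/-c[2]])
def cloud(p):
    d=p["depth"]; v,u=np.mgrid[:400,:640]
    C=np.stack([(u-p["cx"])/p["fx"]*d,-(v-p["cy"])/p["fy"]*d,-d,np.ones_like(d)],-1)
    W=C@np.linalg.inv(p["camera_from_world"]).T
    W=W[...,:3]; W[d==0]=np.nan
    return W
E
python3 - <<'E'
from h import *
o=bot.get_obs(); print(o["t"],o["eef_pos"],o["tool_rot"],bot.tips_ahead)
np.set_printoptions(precision=4,suppress=True)
for n in ["scene","top"]:
    p=bot.read_camera(n); save(p,n+"0.png"); print(n,[k for k in p])
    for q in ["block","disc_head","disc_tip","disc","ball","drop","stand","lens","focus","goblet","mandrel","paddle"]:
        for r in bot.landmark_of(p,q)[:3]: print(q,np.array(r["xyz"]),round(r["confidence"],2),px(p,r["xyz"]).round())
print(bot.get_obs()["t"])
E
```

```text
pics
0.0 [0.27548596 0.61557257 0.23829916] [-1.44087593e-04  2.08847882e-01  9.77947689e-01 -9.26412973e-04] 0.008
scene ['img', 'depth', 'fx', 'fy', 'cx', 'cy', 'camera_from_world', 'shot']
block [ 0.4618 -0.1559 -0.0038] 0.96 [208. 245.]
disc_head [ 0.4655 -0.1609  0.0807] 0.74 [201. 221.]
disc_tip [ 0.4615 -0.1594  0.0059] 0.69 [206. 243.]
disc_tip [ 0.4628 -0.1591  0.0082] 0.55 [206. 242.]
ball [ 0.365  -0.2322 -0.001 ] 0.8 [166. 233.]
ball [ 0.464  -0.2424  0.0083] 0.79 [173. 255.]
drop [ 0.4641 -0.0735  0.0079] 0.49 [238. 230.]
stand [ 0.7079  0.2619 -0.0008] 0.64 [402. 240.]
lens [0.713  0.2609 0.1294] 0.79 [410. 200.]
lens [ 0.7422 -0.0739  0.    ] 0.69 [293. 307.]
focus [ 0.4636 -0.1601 -0.0028] 0.4 [207. 246.]
focus [ 0.733  -0.2802 -0.0024] 0.27 [198. 351.]
goblet [ 0.745  -0.0717 -0.0012] 0.58 [294. 308.]
mandrel [ 0.7346 -0.2793 -0.0037] 0.64 [199. 352.]
paddle [ 0.4174  0.4393 -0.0015] 0.91 [383. 165.]
paddle [ 0.463  -0.2444  0.0062] 0.3 [172. 256.]
top ['img', 'depth', 'fx', 'fy', 'cx', 'cy', 'camera_from_world', 'shot']
block [ 0.4645 -0.1635  0.0003] 0.86 [390. 234.]
block [ 0.464  -0.1656  0.0811] 0.69 [397. 236.]
block [ 0.4656 -0.2412  0.0079] 0.58 [417. 233.]
disc_head [ 0.4612 -0.1613  0.0808] 0.69 [396. 237.]
disc [ 0.4681 -0.1594  0.0047] 0.51 [389. 233.]
ball [ 0.3643 -0.2371 -0.004 ] 0.71 [416. 267.]
ball [ 0.464  -0.2419  0.0042] 0.66 [417. 234.]
drop [ 0.4654 -0.0767  0.0089] 0.66 [362. 235.]
stand [0.707  0.2649 0.0022] 0.58 [245. 158.]
lens [0.7114 0.2635 0.1286] 0.64 [236. 149.]
focus [0.6794 0.2565 0.1811] 0.57 [235. 158.]
goblet [ 0.7395 -0.0725  0.0003] 0.68 [357. 143.]
goblet [0.7112 0.2657 0.1303] 0.34 [235. 149.]
mandrel [ 0.7374 -0.2812 -0.0005] 0.63 [426. 142.]
1.3
```

View pictures.

View pics/scene0.png

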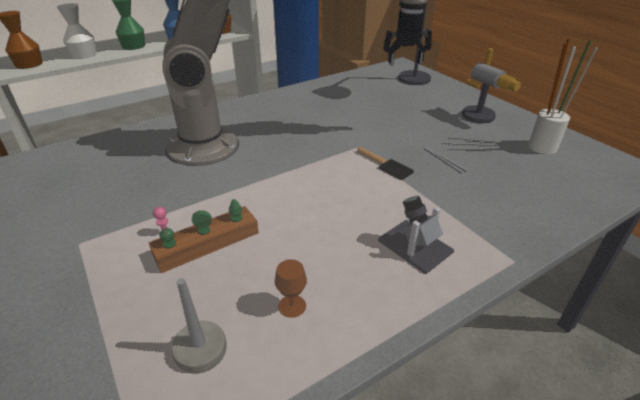

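View pics/top0.png

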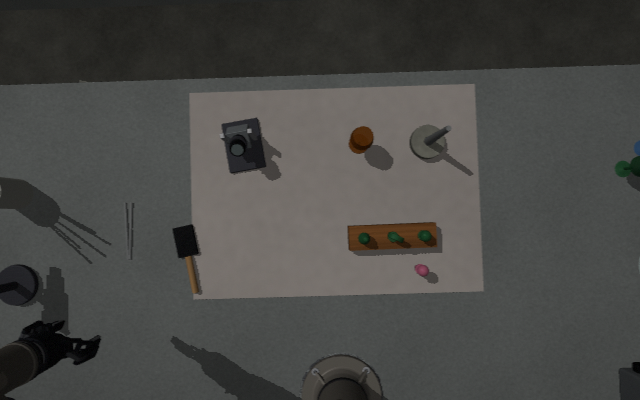

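The block holds the three green stoppers: ball (168,237), disc (202,221) and drop (236,210) in the scene view. A pink look-alike stands behind the block at (160,215). The camera stand is at (415,235). The middle head fits the disc, so I'll check it in a crop and measure the disc, block and stand.

```bash
cat >> h.py <<'E'
np.set_printoptions(precision=4,suppress=True)
def plan(pos,yaw=None):
    "tool-frame shift to bring TCP to world pos; yaw = wanted world yaw of tool y axis (mod 180)"
    from scipy.spatial.transform import Rotation as Ro
    o=bot.get_obs(); q=np.array(o["tool_rot"]); R=Ro.from_quat(q[[1,2,3,0]]).as_matrix()
    d=R.T@(np.array(pos)-o["eef_pos"]); s=0
    y=np.degrees(np.arctan2(R[1,1],R[0,1]))
    if yaw is not None: s=-((yaw-y+90)%180-90)   # tool z down: spin + turns yaw -
    print("t",round(o["t"],2),"tcp",np.array(o["eef_pos"]),"tooly yaw",round(y,2),"q",np.array(o["q"]),"-> delta",d,"spin",round(s,2))
E
python3 - <<'E'
from h import *
P={n:bot.read_camera(n) for n in("scene","top")}
np.savez("p0.npz",**{n+k:P[n][k] for n in P for k in ("img","depth","fx","fy","cx","cy","camera_from_world")})
for n,p in P.items():
    W=cloud(p)
    for q in ["disc_head","block","stand","lens"]:
        for r in bot.masks_of(p,q)[:1]:
            m=r["mask"]; pts=W[m]; pts=pts[~np.isnan(pts[:,0])]; np.save(f"{n}_{q}.npy",pts); v,u=np.where(m)
            print(n,q,round(r["confidence"],2),m.sum(),"uv",u.mean().round(),v.mean().round(),pts.min(0),pts.max(0))
            zs={"disc_head":(.06,.12),"block":(.038,.05),"stand":(.008,.016),"lens":(.0,.3)}[q]
            s=pts[(pts[:,2]>zs[0])&(pts[:,2]<zs[1])]
            if len(s)>5:
                r=cv2.minAreaRect(s[:,:2].astype(np.float32)); w,V=np.linalg.eigh(np.cov(s[:,:2].T)); a=V[:,1]
                print("   n",len(s),"rect",np.array(r[0]),np.array(r[1]),round(r[2],1),"pca yaw",round(np.degrees(np.arctan2(a[1],a[0])),1),"sd",np.sqrt(w),"mean",s.mean(0))
a=P["scene"]["img"][170:280,130:290]; b=P["top"]["img"][205:285,340:456]
a=cv2.resize(a,(480,330),interpolation=cv2.INTER_CUBIC); b=cv2.resize(b,(478,330),interpolation=cv2.INTER_CUBIC)
c=np.vstack([a[:290],b[:,:478].copy()[:300] if False else cv2.copyMakeBorder(b,0,0,0,2,0)[:300]])
cv2.imwrite("pics/crop1.png",c[:,:,::-1])
plan((0.463,-0.161,0.24)); print(bot.get_obs()["t"])
E
```

```text
scene disc_head 0.9 351 uv 202.0 220.0 [ 0.3359 -0.1799  0.0019] [ 0.4783 -0.1113  0.1075]
   n 280 rect [ 0.4634 -0.1585] [0.0437 0.0176] 61.8 pca yaw 66.9 sd [0.0036 0.0112] mean [ 0.4665 -0.1598  0.0884]
scene block 0.69 3036 uv 203.0 240.0 [ 0.3706 -0.2842  0.0002] [ 0.5007 -0.0336  0.0821]
   n 1835 rect [ 0.4622 -0.1587] [0.076  0.2502] 0.2 pca yaw 90.2 sd [0.0213 0.0721] mean [ 0.4709 -0.1677  0.0458]
scene stand 0.83 3054 uv 417.0 237.0 [0.6185 0.2024 0.0004] [0.826  0.3804 0.1421]
   n 1431 rect [0.7441 0.2683] [0.1512 0.1144] 8.3 pca yaw -160.2 sd [0.0301 0.0481] mean [0.7565 0.2575 0.0132]
scene lens 0.98 1164 uv 420.0 221.0 [0.5828 0.2273 0.0006] [0.7949 0.4151 0.1421]
   n 1161 rect [0.6941 0.3316] [0.1045 0.2623] 43.6 pca yaw 152.8 sd [0.0228 0.0326] mean [0.7522 0.2633 0.0928]
top disc_head 0.61 116 uv 394.0 237.0 [ 0.4471 -0.1764  0.0427] [ 0.474  -0.139   0.1087]
   n 83 rect [ 0.4618 -0.1579] [0.0432 0.014 ] 64.5 pca yaw 62.7 sd [0.0041 0.0119] mean [ 0.4622 -0.1561  0.1   ]
top block 0.94 1825 uv 390.0 236.0 [ 0.4206 -0.284  -0.0017] [ 0.4987 -0.0337  0.1025]
   n 1710 rect [ 0.4612 -0.1589] [0.0704 0.25  ] 0.8 pca yaw 91.0 sd [0.0218 0.0718] mean [ 0.462  -0.1547  0.0449]
top stand 0.65 1903 uv 243.0 145.0 [ 0.6615  0.2037 -0.0019] [0.8264 0.3408 0.143 ]
   n 1015 rect [0.7441 0.2687] [0.1503 0.1104] 8.1 pca yaw 177.1 sd [0.0343 0.0478] mean [0.731  0.2602 0.0119]
top lens 0.74 642 uv 238.0 140.0 [0.694  0.2344 0.0101] [0.7917 0.3124 0.143 ]
   n 638 rect [0.7443 0.2721] [0.0781 0.0971] 81.6 pca yaw -166.9 sd [0.0169 0.0258] mean [0.7421 0.2636 0.1027]
t 1.8 tcp [0.2757 0.6161 0.2393] tooly yaw 65.89 q [-1.2581  0.477   0.0224  1.5554 -0.0115  1.1093 -0.0831] -> delta [-0.4884 -0.6328 -0.0007] spin 0
1.8
```

View pics/crop1.png

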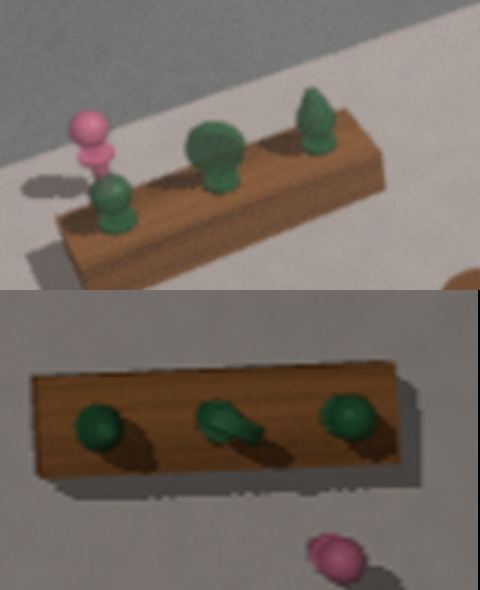

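The crop confirms it: the middle stopper at (202,221) scene / (396,237) top is the flat upright disc. Its neighbours are the ball and the drop, and the pink ball stands outside the block. The disc's plane is at a yaw of about 63°, and the hole is at (0.462,-0.159). Moving there.

Call:
send_rows(deltas="-0.38 -0.31 0 -80; -0.38 -0.31 0 -80; -0.38 -0.31 0 -80; -0.38 -0.31 0 -80; -0.38 -0.31 0 -80", claw=0.6)

```text
t: 2.3
eef_pos: [0.388, 0.3925, 0.2395]
tool_rot: [0.0, -0.164, 0.987, 0.0]
contact_force: [1.0, 0.7, 0.7]
gripper_width: 0.601
grasp_force: 0.0
```

Run:
```python
from h import *
plan((0.50,0.0,0.24),153)
```

```text
t 2.3 tcp [0.388  0.3925 0.2395] tooly yaw 108.85 q [-0.8498  0.2774 -0.0659  1.8493  0.0215  1.0151  0.9753] -> delta [ 0.0208 -0.4076 -0.0005] spin -44.15
```

Call:
send_rows(deltas="0.02 -0.4 0 136; 0.02 -0.4 0 136; 0.02 -0.4 0 136; 0.02 -0.4 0 136; 0.02 -0.4 0 136")

```text
t: 2.8
eef_pos: [0.455, 0.1519, 0.2397]
tool_rot: [0.0, 0.215, 0.977, 0.0]
contact_force: [1.2, 0.6, -0.4]
gripper_width: 0.602
grasp_force: 0.0
```

Run:
```python
from h import *
plan((0.462,-0.1587,0.22),-27)
```

```text
t 2.8 tcp [0.455  0.1519 0.2397] tooly yaw 65.19 q [-0.6117  0.1498  0.1775  2.0186 -0.0321  0.9746  0.7197] -> delta [-0.1367 -0.279   0.0195] spin -87.81
```

Call:
send_rows(deltas="-0.1367 -0.279 0.01 92; -0.1367 -0.279 0.01 92; -0.1367 -0.279 0.01 92; -0.1367 -0.279 0.01 92; -0.1367 -0.279 0.01 92")

```text
t: 3.3
eef_pos: [0.4617, -0.0979, 0.2317]
tool_rot: [0.0, 0.558, 0.83, 0.001]
contact_force: [0.7, 1.2, 0.1]
gripper_width: 0.594
grasp_force: 0.0
```

Run:
```python
from h import *
plan((0.462,-0.1587,0.22),-27)
```

```text
t 3.3 tcp [ 0.4617 -0.0979  0.2317] tooly yaw 22.23 q [-0.3285  0.1482  0.4524  2.0581 -0.0801  0.9503  0.5542] -> delta [-0.0564 -0.0228  0.0117] spin 49.23
```

Call:
send_rows(deltas="-0.0564 -0.0228 0.02 49; -0.0564 -0.0228 0.02 49; -0.0564 -0.0228 0.02 49; -0.0564 -0.0228 0.02 49; -0.0564 -0.0228 0.02 49")

```text
t: 3.8
eef_pos: [0.4624, -0.1571, 0.2114]
tool_rot: [0.0, 0.823, 0.568, 0.0]
contact_force: [0.4, -0.3, -0.5]
gripper_width: 0.6
grasp_force: 0.0
```

Run:
```python
from h import *
p=bot.read_camera("wrist"); 
np.savez("w1.npz",**{k:p[k] for k in ("img","depth","camera_from_world")})
W=cloud(p)
for r in bot.landmark_of(p,"disc_head")[:2]: print(np.array(r["xyz"]),r["confidence"],px(p,r["xyz"]))
for r in bot.masks_of(p,"disc_head")[:1]:
    s=W[r["mask"]]; s=s[(s[:,2]>.085)&(s[:,2]<.11)]
    rc=cv2.minAreaRect(s[:,:2].astype(np.float32)); w,V=np.linalg.eigh(np.cov(s[:,:2].T)); a=V[:,1]
    print(r["confidence"],len(s),"rect",np.array(rc[0]),np.array(rc[1]),round(rc[2],1),"pca",round(np.degrees(np.arctan2(a[1],a[0])),1),s.mean(0),s[:,2].max())
save(p,"w1.png")
plan((0.462,-0.1587,0.071),-27)
```

```text
[ 0.4627 -0.1576  0.0834] 0.93 [320.3922 194.0545]
0.9 645 rect [ 0.4641 -0.1559] [0.0404 0.014 ] 64.5 pca 64.5 [ 0.4656 -0.1526  0.1007] 0.1063645176912934
t 3.95 tcp [ 0.4625 -0.1566  0.2113] tooly yaw -20.2 q [-0.3244  0.2217  0.6085  2.0527 -0.1597  0.912   0.0181] -> delta [-0.0021  0.0002  0.1403] spin 6.8
```

View pics/w1.png

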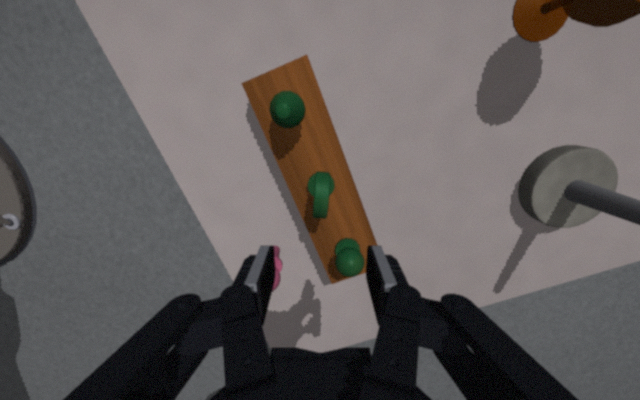

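The disc's top edge lies along (320,185)–(320,215), between the pads' lines. Its plane measures 64.5°, which agrees with the top view. Going down to the grasp.

Call:
send_rows(deltas="-0.001 -0.0005 0.05 5.3; -0.001 -0.0005 0.1 5.3; -0.001 -0.0005 0.13 5.3; -0.001 -0.0005 0.14 5.3; -0.001 -0.0005 0.14 5.3")

```text
t: 4.45
eef_pos: [0.4611, -0.1575, 0.0706]
tool_rot: [-0.001, 0.846, 0.533, -0.001]
contact_force: [-0.8, 1.1, 0.4]
gripper_width: 0.603
grasp_force: 0.0
```

Call:
send_rows(deltas="0 0 0 0; 0 0 0 0; 0 0 0 0; 0 0 0 0; 0 0 0 0", claw=0, force=30)

```text
t: 4.95
eef_pos: [0.4629, -0.1577, 0.0728]
tool_rot: [0.001, 0.847, 0.532, 0.001]
contact_force: [-1.1, 1.3, 8.2]
gripper_width: 0.163
grasp_force: 32.7
```

Run:
```python
from h import *
o=bot.get_obs(); print(o["contact_force"],o["gripper_width"],o["grasp_force"])
plan((0.462,-0.1587,0.16),-25.5)
```

```text
[-1.0628  1.3059  8.2349] 0.16296799020905745 32.68523812294006
t 4.95 tcp [ 0.4629 -0.1577  0.0728] tooly yaw -25.69 q [-0.2021  0.4605  0.5002  2.1556 -0.3843  0.6074  0.1249] -> delta [-0.0011 -0.0001 -0.0872] spin -0.19
```

Call:
send_rows(deltas="0 0 -0.01 0; 0 0 -0.03 0; 0 0 -0.055 0; 0 0 -0.08 0; 0 0 -0.09 0")

```text
t: 5.45
eef_pos: [0.4627, -0.1579, 0.1639]
tool_rot: [0.001, 0.847, 0.532, 0.002]
contact_force: [0.4, -0.2, -0.5]
gripper_width: 0.161
grasp_force: 31.5
```

Run:
```python
from h import *
o=bot.get_obs(); print(o["contact_force"],o["gripper_width"],o["grasp_force"])
p=bot.read_camera("scene"); np.savez("s2.npz",**{k:p[k] for k in ("img","depth","camera_from_world")})
for r in bot.landmark_of(p,"disc_tip")[:1]+bot.landmark_of(p,"disc_head")[:1]: print(np.array(r["xyz"]),r["confidence"],px(p,r["xyz"]))
save(p,"s2.png",(130,130,330,280),3)
plan((0.54,-0.1587,0.16),-90); plan((0.54,-0.1587,0.16),90)
```

```text
[ 0.411  -0.1941 -0.5319] 0.16133360604522753 31.514915227890015
[ 0.4623 -0.1623  0.0986] 0.69 [198.6727 214.3394]
t 5.6 tcp [ 0.4619 -0.1572  0.1616] tooly yaw -25.66 q [-0.3089  0.3053  0.611   2.1021 -0.2437  0.8006  0.0033] -> delta [0.0325 0.0711 0.0017] spin 64.34
t 5.6 tcp [ 0.4619 -0.1572  0.1616] tooly yaw -25.66 q [-0.3089  0.3053  0.611   2.1021 -0.2437  0.8006  0.0033] -> delta [0.0325 0.0711 0.0017] spin 64.34
```

View pics/s2.png

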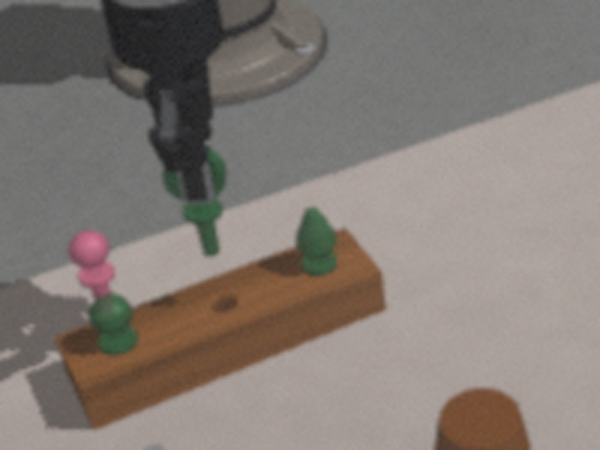

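The disc stopper is out of the hole, with its tip at about (208,252) in this crop and z≈0.098. The ball and drop are still standing. The tool can't tilt, so I'll pivot the stopper between the pads by pushing its stem against the fixed block's far top edge.

Call:
send_rows(deltas="0.0307 0.0671 0 64.3; 0.0307 0.0671 0 64.3; 0.0307 0.0671 0 64.3; 0.0307 0.0671 0 64.3; 0.0307 0.0671 0 64.3")

```text
t: 6.1
eef_pos: [0.5345, -0.1587, 0.1595]
tool_rot: [-0.0, 0.983, 0.182, -0.001]
contact_force: [-0.2, -0.5, -1.2]
gripper_width: 0.16
grasp_force: 31.5
```

Call:
send_rows(deltas="0 0 0.02 21.4; 0 0 0.04 21.4; 0 0 0.06 21.4; 0 0 0.0755 21.4; 0 0 0.0755 21.4")

```text
t: 6.6
eef_pos: [0.5333, -0.1584, 0.083]
tool_rot: [-0.0, 1.0, 0.0, -0.003]
contact_force: [1.0, 1.4, -0.3]
gripper_width: 0.166
grasp_force: 31.5
```

Run:
```python
from h import *
plan((0.469,-0.1585,0.086),-90)
o=bot.get_obs(); print(o["contact_force"],o["grasp_force"])
```

```text
t 6.6 tcp [ 0.5333 -0.1584  0.083 ] tooly yaw -89.94 q [-0.3901  0.6152  0.7625  2.0008 -0.6068  0.7716 -0.8334] -> delta [-0.0644  0.0001 -0.0027] spin 0.06
[ 0.9548  1.4228 -0.29  ] 31.49114727973938
```

Call:
send_rows(deltas="-0.022 0 -0.003 0; -0.032 0 -0.003 0; -0.040 0 -0.003 0; -0.046 0 -0.003 0; -0.051 0 -0.003 0")

```text
t: 7.1
eef_pos: [0.487, -0.1593, 0.09]
tool_rot: [0.001, 1.0, -0.0, 0.003]
contact_force: [5.9, -0.6, -1.8]
gripper_width: 0.16
grasp_force: 31.3
```

Call:
send_rows(deltas="-0.005 0 0 0; -0.010 0 0 0; -0.013 0 0 0; -0.013 0 0 0")

```text
t: 7.5
eef_pos: [0.4737, -0.1592, 0.09]
tool_rot: [0.0, 1.0, -0.0, 0.002]
contact_force: [4.7, 1.0, 2.1]
gripper_width: 0.157
grasp_force: 31.7
```

Run:
```python
from h import *
o=bot.get_obs(); print(o["contact_force"],o["torque"],o["grasp_force"])
plan((0.469,-0.1585,0.086),-90)
p=bot.read_camera("scene"); np.savez("s3.npz",**{k:p[k] for k in ("img","depth","camera_from_world")})
for q in("disc_tip","disc_head"):
  for r in bot.landmark_of(p,q)[:1]: print(q,np.array(r["xyz"]),r["confidence"],px(p,r["xyz"]))
save(p,"s3.png",(130,130,330,280),3)
```

```text
[4.6686 1.0154 2.089 ] [-0.0068 -1.267   0.0033] 31.676389575004578
t 7.5 tcp [ 0.4737 -0.1592  0.09  ] tooly yaw -90.01 q [-0.4186  0.5219  0.7937  2.1359 -0.5827  0.7043 -0.8037] -> delta [-0.0048 -0.0007  0.004 ] spin -0.01
disc_tip [ 0.4648 -0.1557  0.0018] 0.58 [208.1854 244.0661]
disc_head [ 0.4803 -0.1597  0.0981] 0.85 [202.5069 218.3225]
```

View pics/s3.png

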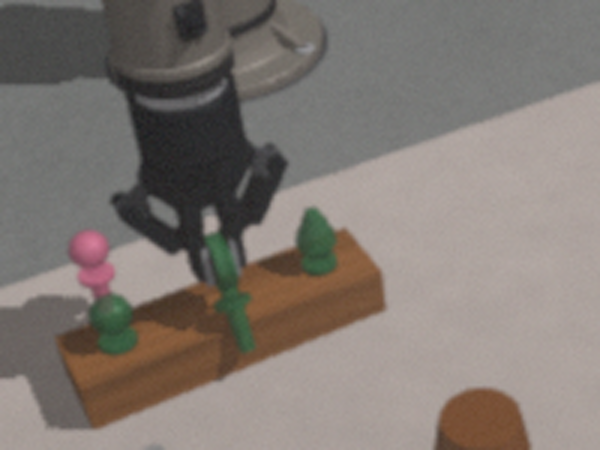

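The stem is now leaning on the block's edge (stem from (232,295) to (248,348) in the crop), at about 29° by geometry. Pushing a bit further and then measuring.

Call:
send_rows(deltas="-0.004 0 0.001 0; -0.008 0 0.001 0; -0.008 0 0.001 0")

```text
t: 7.95
eef_pos: [0.4635, -0.159, 0.088]
tool_rot: [-0.0, 1.0, -0.001, 0.0]
contact_force: [2.6, -0.0, 3.3]
gripper_width: 0.16
grasp_force: 31.8
```

```bash
cat >> h.py <<'E'
def stopper(p,box):
    "green pixels in box (world lims) -> fit axis of stem from cloud & silhouette"
    hsv=cv2.cvtColor(p["img"],cv2.COLOR_RGB2HSV); W=cloud(p)
    m=(hsv[...,0]>50)&(hsv[...,0]<90)&(hsv[...,1]>90)
    b=np.array(box)
    with np.errstate(invalid="ignore"): m&=((W>b[:,0])&(W<b[:,1])).all(-1)
    return m,W[m]
E
python3 - <<'E'
from h import *
o=bot.get_obs(); print(o["contact_force"],o["torque"],o["grasp_force"])
plan((0.466,-0.1585,0.086),-90)
p=bot.read_camera("scene"); np.savez("s4.npz",**{k:p[k] for k in ("img","depth","fx","fy","cx","cy","camera_from_world")})
m,P=stopper(p,[(.42,.56),(-.20,-.12),(.0,.14)])
print(len(P),P.min(0),P.max(0))
# below disc: points beyond 25mm from grasp centre
C=np.array(o["eef_pos"])+[0,0,.011]
d=P-C; r=np.hypot(d[:,0],d[:,2]); print("max r",np.sort(r)[-5:])
k=r>40e-3; print(k.sum(),d[k].mean(0)); 
for dd in d[k][::4]: print(dd,round(np.degrees(np.arctan2(dd[0],-dd[2])),1))
E
```

```text
[ 2.6187 -0.0287  3.2919] [-0.0431 -0.8525  0.0343] 31.84432625770569
t 7.95 tcp [ 0.4635 -0.159   0.088 ] tooly yaw -90.07 q [-0.4194  0.5142  0.7953  2.1558 -0.5809  0.6949 -0.7985] -> delta [ 0.0025 -0.0005  0.002 ] spin -0.07
21 [ 0.4718 -0.1611  0.0623] [ 0.499  -0.1539  0.1207]
max r [0.0273 0.0274 0.028  0.0412 0.051 ]
2 [ 0.0345  0.0035 -0.0303]
[ 0.0336  0.0049 -0.0239] 54.6
```

Call:
send_rows(deltas="0 0 -0.02 0; 0 0 -0.05 0; 0 0 -0.09 0; 0 0 -0.13 0; 0 0 -0.13 0")

```text
t: 8.5
eef_pos: [0.464, -0.1599, 0.2209]
tool_rot: [-0.0, 1.0, -0.001, 0.002]
contact_force: [-0.0, 0.6, -1.2]
gripper_width: 0.157
grasp_force: 31.4
```

Run:
```python
from h import *
o=bot.get_obs(); print(o["contact_force"],o["grasp_force"])
C=np.array(o["eef_pos"])+[0,0,.011]
for n in ("scene","top"):
    p=bot.read_camera(n); T=np.linalg.inv(p["camera_from_world"]); print(n,"cam pos",T[:3,3],"view",-T[:3,2],p["fx"])
    np.savez(f"s5{n}.npz",**{k:p[k] for k in ("img","depth","fx","fy","cx","cy","camera_from_world")})
    W=cloud(p)
    for q in("disc_tip","disc_head"):
        for r in bot.landmark_of(p,q)[:1]: print(q,np.array(r["xyz"]),r["confidence"],px(p,r["xyz"]))
    for r in bot.masks_of(p,"disc")[:1]:
        d=W[r["mask"]]-C; d=d[np.linalg.norm(d,axis=1)<.09]; k=d[:,2]<-.033; s=d[k]
        print(n,r["confidence"],len(d),k.sum(),"min z",d[:,2].min(),"max x",s[:,0].max() if len(s) else 0)
        if len(s): print(s[np.argsort(s[:,2])][::max(1,len(s)//12)])
plan((0.63,0.24,0.26),-81.8)
```

```text
[-0.0052  0.6171 -1.2311] 31.373984813690186
scene cam pos [ 1.2566 -0.339   0.7344] view [-0.6772  0.4211 -0.6035] 426.3546943427454
disc_tip [ 0.5092 -0.1621  0.167 ] 0.85 [200.9845 201.6779]
disc_head [ 0.4682 -0.16    0.2295] 0.75 [190.3573 168.4514]
scene 0.56 321 88 min z -0.058298440708159066 max x 0.05243616533760531
[[ 0.0472  0.0027 -0.0583]
 [ 0.0478 -0.0037 -0.0552]
 [ 0.0487  0.0032 -0.0521]
 [ 0.0438  0.0053 -0.0506]
 [ 0.046  -0.004  -0.0482]
 [ 0.0419 -0.0022 -0.0461]
 [ 0.0403 -0.0034 -0.044 ]
 [ 0.0408 -0.0011 -0.0419]
 [ 0.0396 -0.0003 -0.0403]
 [ 0.0339 -0.0069 -0.0386]
 [ 0.037   0.0012 -0.0372]
 [ 0.0366 -0.0029 -0.0359]
 [ 0.0329  0.0055 -0.0335]]
top cam pos [0.5344 0.0592 1.1339] view [ 0.0306  0.0071 -0.9995] 379.3154361147373
disc_tip [ 0.507  -0.1555  0.1626] 0.66 [399.3669 221.1449]
disc_head [ 0.4641 -0.1631  0.2237] 0.63 [408.9167 239.5706]
top 0.45 118 45 min z -0.064184790931238 max x 0.04851949058016802
[[ 0.0484  0.0012 -0.0642]
 [ 0.0459  0.0017 -0.0622]
 [ 0.0436  0.0076 -0.059 ]
 [ 0.046   0.0001 -0.0582]
 [ 0.041   0.0012 -0.0545]
 [ 0.0436  0.0012 -0.0541]
 [ 0.0412  0.0041 -0.0528]
 [ 0.0363  0.0074 -0.05  ]
 [ 0.0411  0.0001 -0.0484]
 [ 0.034   0.0085 -0.0452]
 [ 0.0339  0.0038 -0.0443]
 [ 0.0119  0.0056 -0.0401]
 [ 0.0095  0.0061 -0.0382]
 [ 0.0146  0.0087 -0.0365]
 [ 0.0172  0.0114 -0.035 ]]
t 8.9 tcp [ 0.4625 -0.1588  0.2168] tooly yaw -90.09 q [-0.6443  0.308   1.0326  2.0582 -0.3245  0.9497 -1.0116] -> delta [ 0.1668 -0.3991 -0.0437] spin -8.29
```

Call:
send_rows(deltas="0.165 -0.4 -0.035 -8.3; 0.165 -0.4 -0.035 -8.3; 0.165 -0.4 -0.035 -8.3; 0.165 -0.4 -0.035 -8.3; 0.165 -0.4 -0.035 -8.3")

```text
t: 9.4
eef_pos: [0.5588, 0.0733, 0.2374]
tool_rot: [0.0, 0.997, 0.072, -0.001]
contact_force: [1.5, 0.1, -1.4]
gripper_width: 0.158
grasp_force: 31.3
```

Run:
```python
from h import *
plan((0.63,0.247,0.255),-81.8)
```

```text
t 9.4 tcp [0.5588 0.0733 0.2374] tooly yaw -81.77 q [-0.9442  0.413   0.9242  1.8705 -0.3788  1.0467 -1.2929] -> delta [ 0.0953 -0.1618 -0.0177] spin 0.03
```

Call:
send_rows(deltas="0.095 -0.162 -0.018 0; 0.095 -0.162 -0.018 0; 0.095 -0.162 -0.018 0; 0.095 -0.162 -0.018 0; 0.095 -0.162 -0.018 0")

```text
t: 9.9
eef_pos: [0.6298, 0.2531, 0.254]
tool_rot: [-0.0, 0.997, 0.076, -0.0]
contact_force: [0.3, 0.4, -2.2]
gripper_width: 0.161
grasp_force: 31.2
```

Run:
```python
from h import *
from scipy.optimize import least_squares
# lens refine from initial clear views
z=np.load("p0.npz")
for n in("scene","top"):
    p={k:z[n+k] for k in("img","depth","fx","fy","cx","cy","camera_from_world")}
    W=cloud(p); 
    with np.errstate(invalid="ignore"): m=(np.abs(W[...,0]-.70)<.06)&(np.abs(W[...,1]-.262)<.06)&(W[...,2]>.09)&(W[...,2]<.17)
    P=W[m]; a=np.array([-.5677,-.0818,.8192]); L=np.array([.712,.2625,.13])
    t=(P-L)@a; rad=np.linalg.norm(P-L-np.outer(t,a),axis=1)
    f=(np.abs(t)<.008)&(rad<.03); print(n,"front pts",f.sum(),"t median",np.median(t[f]),"centroid",P[f].mean(0))
    # plane fit
    Q=P[(np.abs(t)<.005)&(rad<.02)]; 
    if len(Q)>10:
        u,s,v=np.linalg.svd(Q-Q.mean(0)); nn=v[2]*np.sign(v[2][2]); print(" plane n",nn,len(Q),s/np.sqrt(len(Q)),"yaw",np.degrees(np.arctan2(-nn[1],-nn[0])),"lean",np.degrees(np.arccos(nn[2])))
o=bot.get_obs(); C=np.array(o["eef_pos"])+[0,0,.011]; print("t",o["t"],"C",C)
allS=[]
for n in("scene","top","wrist"):
    p=bot.read_camera(n); np.savez(f"s6{n}.npz",**{k:p[k] for k in ("img","depth","fx","fy","cx","cy","camera_from_world")})
    save(p,f"s6{n}.png")
    W=cloud(p)
    for q in("disc_tip","disc_head"):
        for r in bot.landmark_of(p,q)[:1]: print(n,q,np.array(r["xyz"]),round(r["confidence"],2),px(p,r["xyz"]))
    for r in bot.masks_of(p,"disc")[:1]:
        v,u=np.where(r["mask"]); d=W[r["mask"]]-C; d=d[np.linalg.norm(d,axis=1)<.1]; print(n,"mask",r["confidence"],r["mask"].sum(),u.mean(),v.mean(),len(d)); np.save(f"d6{n}.npy",d)
o=bot.get_obs(); print(o["t"],o["eef_pos"])
```

```text
scene front pts 132 t median 0.00017810501692504575 centroid [0.7186 0.2576 0.133 ]
 plane n [-0.4715 -0.1913  0.8609] 95 [0.0101 0.0097 0.002 ] yaw 22.085357789380673 lean 30.586974237359478
top front pts 188 t median 0.00018590204652790872 centroid [0.7118 0.2626 0.1299]
 plane n [-0.5343 -0.1112  0.8379] 167 [0.0102 0.0097 0.002 ] yaw 11.756269516660815 lean 33.07814341375819
t 9.9 C [0.6298 0.2531 0.265 ]
scene disc_tip [0.6776 0.2584 0.2012] 0.81 [402.6701 166.8553]
scene disc_head [0.6367 0.2536 0.2628] 0.9 [392.0459 135.963 ]
scene mask 0.77 300 397.0833333333333 144.57 293
top disc_head [ 0.737  -0.0722  0.0017] 0.31 [356.7165 144.05  ]
wrist disc_tip [0.6744 0.2542 0.2036] 0.69 [315.999  162.2705]
wrist disc_head [0.6348 0.2444 0.2644] 0.74 [322.7125 264.569 ]
wrist mask 0.7 5003 320.4011593044174 236.20447731361185 4977
10.5 [0.6295 0.245  0.2561]
```

View pics/s6wrist.png

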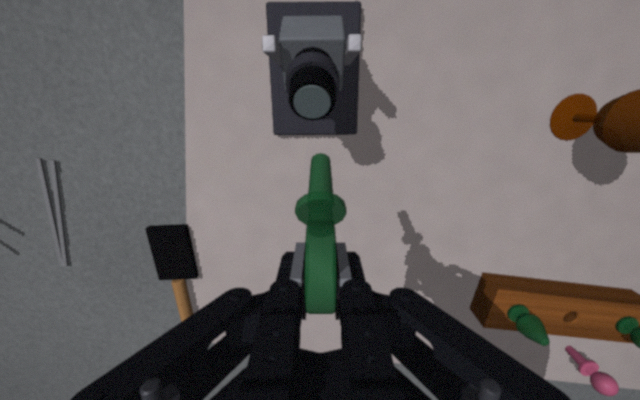

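```bash
cat > fit.py <<'E'
from h import *
from scipy.optimize import least_squares
def fit(P,tip0,a0):
    """fit stem cone (tip point + axis) to world points P"""
    def unpack(x):
        a=np.array([x[3],x[4],1.]); return x[:3],a/np.linalg.norm(a)
    r=lambda s:np.interp(s,[0,.038],[.0065,.008])
    tip,a=np.array(tip0,float),np.array(a0,float)
    for it in range(4):
        s=(P-tip)@a; rad=np.linalg.norm(P-tip-np.outer(s,a),axis=1)
        Q=P[(s>.003)&(s<.034)&(rad<.014 if it<2 else rad<.011)]
        ref=tip.copy()
        def res(x):
            t,ax=unpack(x); s=(Q-t)@ax; rad=np.linalg.norm(Q-t-np.outer(s,ax),axis=1)
            return np.append(rad-r(s),.3*((t-ref)@ax))
        x=least_squares(res,np.r_[tip,a[:2]/a[2]],loss="soft_l1",f_scale=.001).x
        tip,a=unpack(x)
    e=res(x)[:-1]
    s=(P-tip)@a; rad=np.linalg.norm(P-tip-np.outer(s,a),axis=1); sn=s[rad<.0075]
    return tip,a,len(Q),np.sqrt(np.mean(e**2)),(np.percentile(sn,[.5,2,5]) if len(sn) else None)
def lean(a): return np.degrees(np.arccos(a[2])),np.degrees(np.arctan2(-a[1],-a[0]))
E
python3 - <<'E'
from fit import *
C0=np.array([.6298,.2531,.265]); 
for n,tip in(("wrist",[.675,.252,.203]),("scene",[.677,.258,.201])):
    P=np.load(f"d6{n}.npy")+C0
    tip,a,N,e,s=fit(P,tip,[-.5677,-.0818,.8192]); print(n,"tip",tip,"axis",a,"lean,yaw",lean(a),N,e,"s pct",s)
z=np.load("s6wrist.npz"); p={k:z[k] for k in z}; W=cloud(p)
with np.errstate(invalid="ignore"): m=(np.abs(W[...,0]-.71)<.06)&(np.abs(W[...,1]-.262)<.06)&(W[...,2]>.09)&(W[...,2]<.17)
P=W[m]; np.save("lensw.npy",P); a=np.array([-.5677,-.0818,.8192]); L=np.array([.7118,.2626,.13]); t=(P-L)@a; rad=np.linalg.norm(P-L-np.outer(t,a),axis=1)
f=(np.abs(t)<.008)&(rad<.03); print(len(P),f.sum(),np.median(t[f]),P[f].mean(0)); print(np.histogram(t,bins=np.arange(-.03,.03,.004)))
u,s,v=np.linalg.svd(P[f]-P[f].mean(0),full_matrices=False); nn=v[2]*np.sign(v[2][2]); print(nn,lean(nn))
E
```

```text
wrist tip [0.6751 0.2513 0.2069] axis [-0.5572 -0.0821  0.8263] lean,yaw (np.float64(34.27676522746869), np.float64(8.384996060238707)) 679 0.0003714917613622133 s pct [-0.0027 -0.0014  0.0005]
scene tip [0.6727 0.2599 0.2064] axis [-0.5377 -0.0706  0.8402] lean,yaw (np.float64(32.843361976649206), np.float64(7.478030950265575)) 77 0.0013187665954114052 s pct [-0.0022 -0.0013  0.0007]
4789 1686 6.410886019761351e-05 [0.715  0.2643 0.1317]
(array([ 117,  513,  120,  108,  115,  115,  214, 1395,   24,    0,    0,
          0,    0,    0]), array([-0.03 , -0.026, -0.022, -0.018, -0.014, -0.01 , -0.006, -0.002,
        0.002,  0.006,  0.01 ,  0.014,  0.018,  0.022,  0.026]))
[-0.5014 -0.0804  0.8615] (np.float64(30.51858380993952), np.float64(9.107491457597712))
```

The wrist view shows the stem tip at (320,156), leaning toward the lens glass at (312,101). The fit gives a lean of 34.3° and a yaw of 8.4°, already close to the 35° wanted. Now refining the lens in the same camera.

```bash
cat >> fit.py <<'E'
def lensfit(p,L=(.7118,.2626,.13),yaw=8.2):
    "glass centre: ellipse of the grey glass disc in the wrist picture, put on the fitted plane"
    W=cloud(p); L=np.array(L); y=np.radians(yaw); s=np.sin(np.radians(35)); a=np.array([-s*np.cos(y),-s*np.sin(y),np.cos(np.radians(35))])
    t=(W-L)@a; rad=np.linalg.norm(W-L-t[...,None]*a,axis=-1)
    with np.errstate(invalid="ignore"): m=(np.abs(t)<.006)&(rad<.032)
    g=p["img"].sum(-1).astype(float)/3
    return W,m,t,rad,g,a
E
python3 - <<'E'
from fit import *
p=bot.read_camera("wrist"); np.savez("w7.npz",**{k:p[k] for k in ("img","depth","fx","fy","cx","cy","camera_from_world")})
rs=bot.landmark_of(p,"lens"); print([(np.array(r["xyz"]),r["confidence"]) for r in rs[:1]])
W,m,t,rad,g,a=lensfit(p)
for lo,hi in((0,.012),(.012,.017),(.017,.021),(.021,.026),(.026,.032)):
    k=m&(rad>lo)&(rad<=hi); print(lo,hi,k.sum(),"t med",np.median(t[k]),"grey",np.median(g[k]))
k=m&(g>40)&(rad<.024); v,u=np.where(k); print("grey disc px",u.mean(),v.mean(),k.sum(),"centroid",W[k].mean(0))
Q=W[m&(rad<.015)]; uu,s,vv=np.linalg.svd(Q-Q.mean(0),full_matrices=False); nn=vv[2]*np.sign(vv[2][2]); print("plane",nn,lean(nn),s/np.sqrt(len(Q)))
ru=bot.masks_of(p,"disc")[0]["mask"]; P=W[ru]; P=P[np.isfinite(P[:,0])]
tip,ax,N,e,sp=fit(P,[.675,.245,.205],[-.5677,-.0818,.8192]); print("tip",tip,ax,lean(ax),N,e,sp)
save(p,"w7.png",(250,30,390,230),3)
o=bot.get_obs(); print(o["t"],o["eef_pos"])
E
```

```text
[(array([0.4144, 0.4377, 0.0021]), 0.67)]
0 0.012 510 t med 0.0007515252400297149 grey 72.0
0.012 0.017 537 t med 0.0006206733848006528 grey 70.33333333333333
0.017 0.021 502 t med -0.0014999776297762606 grey 14.0
0.021 0.026 73 t med -0.002576842952844067 grey 16.666666666666668
0.026 0.032 0 t med nan grey nan
grey disc px 312.8376494023904 101.49900398406375 1004 centroid [0.7117 0.2643 0.1309]
plane [-0.5663 -0.0919  0.8191] (np.float64(35.006452022244964), np.float64(9.215452449127364)) [0.0076 0.0074 0.0006]
tip [0.6748 0.2523 0.2073] [-0.5524 -0.0783  0.8299] (np.float64(33.91201817945535), np.float64(8.064756308347464)) 665 0.0003735745889418898 [-0.003  -0.0018 -0.0003]
10.65 [0.6295 0.2453 0.256 ]
  return _methods._mean(a, axis=axis, dtype=dtype,
  ret = ret.dtype.type(ret / rcount)
```

View pics/w7.png

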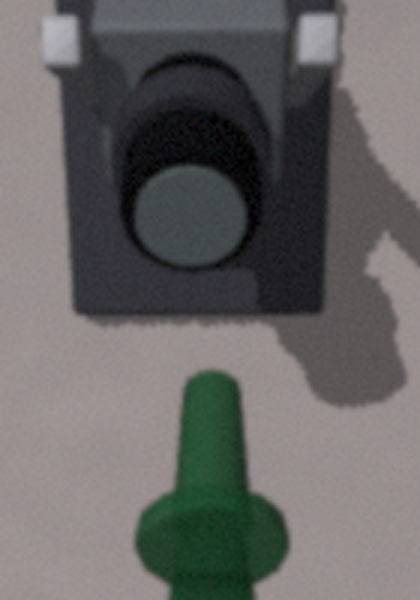

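Run:
```python
from fit import *
z=np.load("w7.npz"); p={k:z[k] for k in z}; W=cloud(p)
tip=np.array([.6748,.2523,.2073]); a=np.array([-.5524,-.0783,.8299]); a/=np.linalg.norm(a)
s=(W-tip)@a; rad=np.linalg.norm(W-tip-s[...,None]*a,axis=-1)
hsv=cv2.cvtColor(p["img"],cv2.COLOR_RGB2HSV); g=(hsv[...,0]>50)&(hsv[...,0]<90)&(hsv[...,1]>110)
for nm,k in(("collar",g&(rad>.0105)&(rad<.0165)&(s>.02)&(s<.06)),("stem",g&(rad<.0095)&(s<.03)&(s>-.02)),("disc",g&(s>.05)&(rad<.03)&(s<.12))):
    print(nm,k.sum(),np.percentile(s[k],[0,1,3,5,10,50,90,95,97,99,100])*1000, "maxrad",np.percentile(rad[k],99))
plan((.6295,.2453,.256),-81.8)
```

```text
collar 619 [33.5595 34.4987 35.0035 35.3302 36.2621 39.4664 40.242  42.096  53.8939
 54.9765 55.6592] maxrad 0.016295569397191408
stem 590 [-1.9629 -1.1329 -0.4565  0.2464  2.1532 15.3456 25.9128 27.1875 27.7194
 28.2072 28.8151] maxrad 0.008374391782740579
disc 2799 [ 53.0793  55.0136  57.276   59.7211  63.6315  81.2818  91.9725  93.0619
  93.3763  93.6873 111.5439] maxrad 0.024034733690931336
t 10.65 tcp [0.6295 0.2453 0.256 ] tooly yaw -81.77 q [-1.0208  0.5929  0.8571  1.5754 -0.4722  1.1921 -1.4977] -> delta [-0. -0. -0.] spin 0.03
```

Run:
```python
from h import *
plan((.6310,.2520,.2308),-81.5)
```

```text
t 10.65 tcp [0.6295 0.2453 0.256 ] tooly yaw -81.77 q [-1.0208  0.5929  0.8571  1.5754 -0.4722  1.1921 -1.4977] -> delta [ 0.0024 -0.0064  0.0252] spin -0.27
```

Call:
send_rows(deltas="0.001 -0.002 0.007 -0.3; 0.0015 -0.004 0.014 -0.3; 0.002 -0.006 0.021 -0.3; 0.0024 -0.0064 0.0252 -0.3; 0.0024 -0.0064 0.0252 -0.3", force=60)

```text
t: 11.15
eef_pos: [0.6305, 0.2521, 0.2296]
tool_rot: [0.0, 0.997, 0.075, -0.001]
contact_force: [-0.3, 0.0, -2.3]
gripper_width: 0.154
grasp_force: 62.3
```

Call:
send_rows(deltas="0 0 0 0; 0 0 0 0; 0 0 0 0; 0 0 0 0; 0 0 0 0")

```text
t: 11.65
eef_pos: [0.631, 0.252, 0.2309]
tool_rot: [-0.0, 0.997, 0.074, 0.0]
contact_force: [0.2, -0.2, -1.6]
gripper_width: 0.158
grasp_force: 62.3
```

Run:
```python
from fit import *
o=bot.get_obs(); print(o["t"],o["eef_pos"],o["contact_force"],o["grasp_force"],np.abs(o["joint_vel"]).max())
p=bot.read_camera("wrist"); np.savez("w8.npz",**{k:p[k] for k in ("img","depth","fx","fy","cx","cy","camera_from_world")})
W,m,t,rad,g,a=lensfit(p,(.7117,.2643,.1309),8.5)
hsv=cv2.cvtColor(p["img"],cv2.COLOR_RGB2HSV); gr=(hsv[...,0]>50)&(hsv[...,0]<90)&(hsv[...,1]>110)
k=m&(g>40)&(rad<.024)&~gr; v,u=np.where(k); print("glass px",u.mean(),v.mean(),k.sum(),"centroid",W[k].mean(0),"t",np.median(t[k]))
ru=bot.masks_of(p,"disc")[0]["mask"]; P=W[ru]; P=P[np.isfinite(P[:,0])]
tip,ax,N,e,sp=fit(P,[.6770,.259,.182],[-.5677,-.0818,.8192]); print("tip",tip,ax,lean(ax),N,e)
s=(W-tip)@ax; rr=np.linalg.norm(W-tip-s[...,None]*ax,axis=-1)
k=gr&(rr<.0095)&(s<.03)&(s>-.02); print("stem end",np.percentile(s[k],[0,1,3,5])*1e3)
k=gr&(rr>.0105)&(rr<.0165)&(s>.02)&(s<.05); print("collar",np.percentile(s[k],[1,5,50,95,99])*1e3)
L=np.array([.7117,.2643,.1309])
d=tip-L; print("fit tip along/perp",d@a,d-(d@a)*a)
for off in(0,):
  q=bot.read_camera("scene"); np.savez("s8.npz",**{k:q[k] for k in ("img","depth","fx","fy","cx","cy","camera_from_world")})
  save(q,"s8.png",(340,90,500,290),3)
  for nm in("disc_tip","disc_head","lens"):
    for r in bot.landmark_of(q,nm)[:1]: print(nm,np.array(r["xyz"]),round(r["confidence"],2),px(q,r["xyz"]))
  print("proj lens",px(q,L),"focus",px(q,L+.06*a),"head",px(q,L+.135*a))
save(p,"w8.png",(200,30,440,330),2)
```

```text
11.65 [0.631  0.252  0.2309] [ 0.2421 -0.1944 -1.5548] 62.29270577430725 0.0015574194265557558
glass px 321.0216486261449 104.89425478767694 1201 centroid [0.7118 0.2644 0.1309] t 5.5424759661342156e-05
tip [0.6761 0.2595 0.1826] [-0.556  -0.0826  0.827 ] (np.float64(34.20486147078499), np.float64(8.452186419108058)) 662 0.00038802208108687714
stem end [-3.0001 -1.892  -0.7885 -0.1229]
collar [33.7094 34.6706 38.7482 39.7235 39.9525]
fit tip along/perp 0.06294248485298609 [0.0001 0.0006 0.0001]
disc_tip [0.6784 0.2564 0.1787] 0.82 [401.0655 175.4893]
disc_head [0.6362 0.2532 0.2394] 0.82 [390.6847 144.9935]
lens [0.7113 0.2631 0.1321] 0.7 [410.4301 198.0156]
proj lens [410.87   198.3453] focus [401.8521 174.4764] head [390.3503 144.033 ]
```

View pics/s8.png

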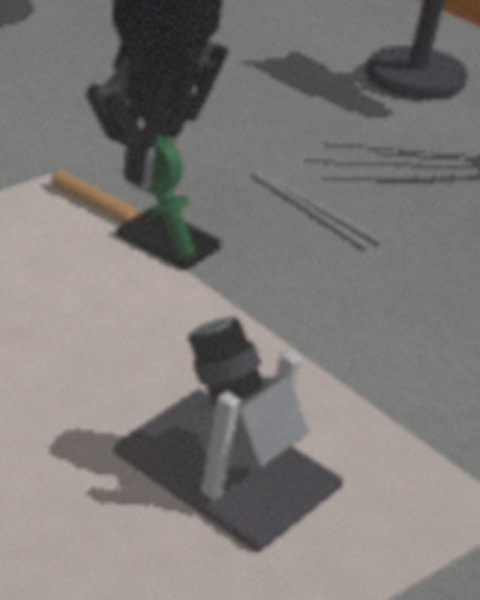

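The scene view shows the stem tip at (188,255) in the crop, aimed at the lens face at (215,325). Measured against the lens:
- **Tip distance:** about 60 mm from the front glass.
- **Centring:** off by less than 1 mm.
- **Stem axis:** within about 1° of the optical axis.

The arm is still, so I'm handing in.

```bash
python3 -c "
from station import bot
print(bot.hand_in())"
```

```text
the job is handed in; nothing more can be done
None
```

I handed in the job with the disc stopper held still in the grip in front of the camera: the tip is about 60 mm from the front glass (to within 2–3 mm), under 1 mm off centre, and the stem within about 1° of the optical axis.

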